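# Fill the two gaps in the candle display rack and face the labels forward

## Robot

A 6-joint arm with a two-finger parallel gripper is mounted at the origin on a cart in front of the work surface, level with it; the furniture and walls round the work are solid. World frame = base frame: x ahead of the robot, y to its left, z up, the work surface at z = 0. Lengths are in m, angles in rad, forces in N, time in s.
With the tool pointing down it reaches from about 0.15 to 0.775 m from the base axis. Payload 6.1 kg.
Tool frame: the origin (TCP) lies at the very end of the fingers, on their centre line; the grasp point (between the pads) lies 19 mm behind it (robot.grasp_offset is the distance from the TCP to the grasp point, in m); x points along the fingers, z is the direction in which the jaws open and shut, and the axes are right-handed (so a half turn about x gives the same grasp; the last joint's range is limited). The gripper opens to 85 mm and grips with 20 to 120 N. Pads are 22 mm wide; open, the fingers measure 114 mm over their backs; the gripper's body (76 mm by 85 mm) begins 54 mm behind the grasp point. The pads swing forward as they close: fully open they stand 13 mm farther back than shut.
Start: joints at [-1.182, 0.126, -0.04, 1.405, 0, 1.571], TCP at [0.199, -0.486, 0.231] pointing down, gripper open.
Joint ranges: [-2.72, 2.72], [-0.95, 1.95], [-1.27, 1.35], [-1.78, 2.02], [-1.46, 1.47], [-3.14, 3.14]. Speed limits (rad/s): [2.39, 2.39, 3.01, 3.14, 3.14, 3.14].

## Interface

Orientations are given as [roll, pitch, yaw] about the fixed x, y, z axes, in that order (R = Rz(yaw) Ry(pitch) Rx(roll)).
In Python, from station import robot, viewer, job gives the robot as it stands. The module is installed in compiled form; this text tells all that it offers.
- The arm moves only by the tool carry_out, never from a script. Its argument "rows" is one flat list of numbers, 7 for each row, row after row: the shift along the tool's x, y, z scaled (see below), then the turn, a rotation vector about the tool's x, y, z scaled (see below), then the opening, from 0 (shut) to 1 (fully open). A call has 1 to 8 rows; each row shifts and turns the pose as measured when the row begins, along the tool's axes as they then stand; what a row does not reach is not made up. The controller multiplies each number of a shift by 0.08 m and each number of a turn by pi/4 rad. A row lasts 1/12 s, in which the tool goes at most 41.7 mm and 7.16 degrees, less where a joint would pass 70% of its speed; a pose out of reach is approached as far as the arm can. A call with a number of a shift or a turn outside -1 to 1 is refused whole. A call with a gripper value outside its range is refused whole. The fingers move at their own pace and stop on an object; "newtons" is the grip in N (left out, the last holds). Time passes only in rows, so rows that do not move let the fingers close. It gives the time, the measured TCP pose, the force and the opening at its end, in the units of the state.
- robot.observe(): the state, without advancing time (a new reading comes with each control period).
- viewer.get_image(name): name is "side" or "top"; returns a dict with "image" (384x512x3 uint8, red, green, blue), "K" (3x3 intrinsics, pixels), "rvec" (rotation vector, rad) and "tvec" (3), from world to camera coordinates, as OpenCV has them. Camera axes: x right, y down, z forward; pixel columns grow to the right and rows downward; lengths in m; the calibration is good to about 2 mm. A picture is of the moment at which its call begins. There is no depth.
- job.finish_job(): hands the job in, once; it reports no verdict.
Trained networks look in the newest picture that a camera, given by its name, has taken for a name from the list of things; names that differ only in an ending like _2 or _b are one class to them, and where a whole thing is asked for, a point or a joint stands for the part that bears it (a point fixed in the world has none). Each returns a list of dicts, best first, with "score" (0 to 1); they miss things now and then, are a little off and sometimes report something else, mostly with a low value. They report only what shows in the picture. A call takes as long as a camera call. They do not tell look-alikes from the thing itself.
- viewer.spot_in(camera, query): "location" ([row, column] in pixels, amid what is visible of it).
- viewer.mark_of(camera, query): "location" ([row, column] in pixels: a listed point, or the origin of a listed thing).
The state is a dict: "time": time; "joints": joint angles; "joint_velocities": joint speeds; "effort": joint torques, N m; "tcp_pos": TCP position; "tool_rot": TCP orientation; "wrist_force": force on the tool from outside, world axes, zero at the start; "torque": the same for the moment, N m; "grip_width": finger opening in m.
Only numpy, scipy, OpenCV 4.12 (cv2) and the standard library are available. Lean on these libraries where they do the work, as an engineer would, in place of code of your own. Each camera call takes 0.05 s, during which the arm holds its last target. There are 200 camera calls.

## Task

Two pockets of the candle rack have sold out: lift the two spare jars up over the brass rail of the stock tray and set one down gently in each empty pocket, fully down on its floor, with the label facing the front of the rack. Leave the candles that are already in the rack, and everything else on the table, where they are.

Things in the scene. Friction and masses are not known exactly. Their poses are not given: they have to be found in the camera images.
- rack: low plain wooden display rack, fixed to the table: one row of four square pockets along its y axis; 324 mm long (y), 89 mm deep (x), outer walls 34 mm high and 8 mm thick, dividers between pockets 30 mm high and 6 mm thick, floor 8 mm thick; each pocket is 73 x 73 mm inside, pockets 79 mm apart. Origin at the centre of its underside on the table, z up; its front, with four blank paper tickets in brass frames, is its -x side and faces the robot
- gallery_tray: dark-wood stock tray on small feet with a thin brass rail all round, fixed to the table, to the left of the rack and farther back: 102 mm (x) x 215 mm (y), board top 22 mm above the table, rail 5 mm thick with its top 51 mm above the table (29 mm above the board), rail centre line 46 mm from the tray's centre in x and 102.5 mm in y. Origin at the centre of its underside, front is -x
- spare_a: spare: round lidded candle jar in glass, 69 mm wide, 82 mm tall (smooth straight cylinder, grip 68 mm), about 0.3 kg, same as the other lidded jars; origin at the centre of its underside, z up, and its printed label is on its -x side. Starts on the stock tray inside the rail, turned about 30 to 55 degrees away from facing the front of the tray
- spare_b: the other spare: round lidded candle jar in glass, 69 mm wide, 82 mm tall (smooth straight cylinder, grip 68 mm), about 0.3 kg, same as the other lidded jars; origin at the centre of its underside, z up, and its printed label is on its -x side. Starts beside the first on the stock tray, about 115 mm from it, turned the other way
- shown_jar: already in one of the rack's pockets: round lidded candle jar in glass, 69 mm wide, 82 mm tall (smooth straight cylinder, grip 68 mm), about 0.3 kg, same as the other lidded jars; origin at the centre of its underside, z up, and its printed label is on its -x side
- shown_tester: already in another of the rack's pockets: open tester candle in glass without lid, wick showing, 67 mm wide, 74 mm tall; origin at the centre of its underside, label on -x
- spare_a_label (a point): centre of spare_a's label, on the glass on the jar's -x side, 34.5 mm from its axis and 35 mm above its underside
- spare_b_label (a point): centre of spare_b's label, likewise
- side_tester: bystander: open tester candle, 67 mm wide, 74 mm tall, standing on the table in front of the stock tray, left of the rack; origin at the centre of its underside
- card_box: bystander: flat clear box of scent cards, 65 x 92 x 19 mm, lying on the table right of and behind the rack; origin at the centre of its underside
- pocket_1 (a point): centre of the floor of pocket 1 of the rack (leftmost, +y end), 8 mm above the table; any two of the four pockets are empty at the start
- pocket_2 (a point): centre of the floor of pocket 2 of the rack (counted from the left, +y end), 8 mm above the table; any two of the four pockets are empty at the start
- pocket_3 (a point): centre of the floor of pocket 3 of the rack (counted from the left, +y end), 8 mm above the table; any two of the four pockets are empty at the start
- pocket_4 (a point): centre of the floor of pocket 4 of the rack (rightmost, -y end), 8 mm above the table; any two of the four pockets are empty at the start
Mind the look-alikes: they are no part of the job. Leave any blue look-alike of the shown_tester alone.

How it is judged:
At the end, for the whole second after the job is handed in: Each spare rests in its own formerly empty pocket: within 6 mm of its centre, underside within 3 mm of its floor, upright within 0.06 rad, label to the rack's front within 0.4 rad. The two candles already there are within 12 mm of their start and upright; the loose tester and card box within 20 mm ((horizontal distance between spare_a and pocket_1 below 0.006 m or horizontal distance between spare_a and pocket_2 below 0.006 m or horizontal distance between spare_a and pocket_3 below 0.006 m or horizontal distance between spare_a and pocket_4 below 0.006 m) and z of spare_a in the frame of rack between 0.005 and 0.011 m and angle between each of spare_a, spare_b, shown_jar, shown_tester's own z axis and vertical below 0.06 rad and angle between the x axis of each of spare_a, spare_b and the x axis of rack, either way round below 0.4 rad and x of each of spare_a_label, spare_b_label in the frame of rack below -0.015 m and linear speed of each of spare_a, spare_b below 0.02 m/s and (horizontal distance between spare_b and pocket_1 below 0.006 m or horizontal distance between spare_b and pocket_2 below 0.006 m or horizontal distance between spare_b and pocket_3 below 0.006 m or horizontal distance between spare_b and pocket_4 below 0.006 m) and z of spare_b in the frame of rack between 0.005 and 0.011 m and distance of each of shown_jar, shown_tester from where it was at the start of the episode below 0.012 m and distance of each of side_tester, card_box from where it was at the start of the episode below 0.02 m); the robot touches nothing.
It fails at once if a candle already in the rack is lifted, pushed or tipped out of place (more than 12 mm) (distance of any of shown_jar, shown_tester from where it was at the start of the episode above 0.012 m).
It fails at once if a spare candle is tipped by more than about 25 degrees (angle between any of spare_a, spare_b's own z axis and vertical above 0.45 rad).
It fails at once if a spare candle is dropped into the rack (falls faster than 0.4 m/s there: about 1 cm of free fall) ((x of spare_a in the frame of rack between -0.05 and 0.05 m and z of spare_a in the frame of rack below 0.04 m and linear speed of spare_a above 0.4 m/s) or (x of spare_b in the frame of rack between -0.05 and 0.05 m and z of spare_b in the frame of rack below 0.04 m and linear speed of spare_b above 0.4 m/s)).
It fails at once if the loose tester or the card box is moved by more than 20 mm (distance of any of side_tester, card_box from where it was at the start of the episode above 0.02 m).
It also fails if it takes over 58 s, if anything falls off the work surface, if the arm or the gripper's body presses on something with over 40 N, if the wrist force passes 120 N, or if a joint passes its speed limit or range.

## Working session

There is one attempt and no reset: what is moved stays moved. The work goes in short steps, Python scripts to look and compute and a tool call to move; the robot and the scene stay as the last step left them, time stands still between calls to the robot, and variables do not carry over. Pictures are saved under pics/ and viewed, about 8 in all and at most 12, crops included, and the job is handed in when it is done.

Besides the shell and the picture viewer there is one more tool, called after "Request:" by a JSON object that holds its "op" and its "data". carry_out: Moves the arm, as the interface text tells. Its arguments: {"type":"object","properties":{"rows":{"type":"array","items":{"type":"number"}},"newtons":{"type":"number"}},"required":["rows"]}

```bash
mkdir -p pics
cat > h.py <<'E'
import numpy as np, cv2
from station import robot, viewer, job
def save(name,fn,crop=None,s=1):
    d=viewer.get_image(name); im=d["image"][:,:,::-1]
    if crop: r0,r1,c0,c1=crop; im=im[r0:r1,c0:c1]
    if s!=1: im=cv2.resize(im,None,fx=s,fy=s,interpolation=cv2.INTER_CUBIC)
    cv2.imwrite("pics/"+fn,im); return d
def onplane(d,rc,z):
    R=cv2.Rodrigues(np.array(d["rvec"],float))[0]; t=np.array(d["tvec"],float).ravel()
    v=R.T@np.linalg.inv(d["K"])@np.array([rc[1],rc[0],1.]); c=-R.T@t
    return c+v*(z-c[2])/v[2]
def px(d,p):
    q=cv2.projectPoints(np.array(p,float).reshape(-1,3),np.array(d["rvec"],float),np.array(d["tvec"],float),np.array(d["K"],float),None)[0].reshape(-1,2)
    return q[:,::-1]
E
python3 - <<'E'
from h import *
s=robot.observe(); print({k:np.round(v,3) for k,v in s.items()})
zs=dict(rack=0,gallery_tray=0,spare_a=.022,shown_jar=.008,shown_tester=.008,side_tester=0,card_box=0,spare_a_label=.057,pocket_1=.008,pocket_2=.008,pocket_3=.008,pocket_4=.008)
for c in("top","side"):
    d=save(c,c+"0.png")
    R=cv2.Rodrigues(np.array(d["rvec"],float))[0]
    print(c,"cam at",np.round(-R.T@np.array(d["tvec"]).ravel(),3), "K",d["K"][0][0])
    for q,z in zs.items():
        print(q,[(round(float(m["score"]),2),np.round(m["location"]).astype(int).tolist(),np.round(onplane(d,m["location"],z)[:2],3).tolist()) for m in viewer.mark_of(c,q)[:5]])
E
```

```text
{'time': np.float64(0.0), 'joints': array([-1.182,  0.126, -0.041,  1.405,  0.   ,  1.571]), 'joint_velocities': array([-0.   ,  0.001, -0.   ,  0.001,  0.001, -0.001]), 'effort': array([-3.0000e-03, -4.3591e+01,  3.5293e+01,  1.7000e-02, -0.0000e+00,
        0.0000e+00]), 'tcp_pos': array([ 0.199, -0.485,  0.231]), 'tool_rot': array([3.137, 1.569, 1.955]), 'wrist_force': array([-0.176,  0.554, -0.613]), 'torque': array([-0.054, -0.05 ,  0.017]), 'grip_width': np.float64(0.085)}
top cam at [ 0.434 -0.242  1.184] K 395.00191775693503
rack [(0.58, [224, 258], [0.458, -0.245])]
gallery_tray [(0.84, [152, 177], [0.677, 0.003])]
spare_a [(0.96, [159, 195], [0.65, -0.054]), (0.61, [149, 164], [0.681, 0.037])]
shown_jar [(0.63, [237, 295], [0.422, -0.355]), (0.46, [158, 196], [0.657, -0.057]), (0.32, [158, 164], [0.657, 0.042])]
shown_tester [(0.89, [216, 220], [0.482, -0.13]), (0.68, [231, 341], [0.441, -0.491]), (0.28, [209, 218], [0.503, -0.126])]
side_tester [(0.73, [208, 183], [0.504, -0.019]), (0.47, [212, 220], [0.493, -0.129])]
card_box [(0.72, [191, 352], [0.562, -0.527]), (0.61, [
[... 1215 characters left out ...]
, 199], [0.415, -0.351])]
spare_a_label [(0.81, [142, 254], [0.637, 0.009])]
pocket_1 [(0.66, [222, 202], [0.433, -0.28]), (0.64, [188, 212], [0.481, -0.142]), (0.62, [199, 212], [0.472, -0.194]), (0.58, [242, 201], [0.422, -0.35])]
pocket_2 [(0.66, [222, 202], [0.433, -0.28]), (0.64, [188, 212], [0.481, -0.142]), (0.62, [199, 212], [0.472, -0.194]), (0.58, [242, 201], [0.422, -0.35])]
pocket_3 [(0.66, [222, 202], [0.433, -0.28]), (0.64, [188, 212], [0.481, -0.142]), (0.62, [199, 212], [0.472, -0.194]), (0.58, [242, 201], [0.422, -0.35])]
pocket_4 [(0.66, [222, 202], [0.433, -0.28]), (0.64, [188, 212], [0.481, -0.142]), (0.62, [199, 212], [0.472, -0.194]), (0.58, [242, 201], [0.422, -0.35])]
```

Run:
```python
from h import *
save("top","top_crop.png",(110,280,130,390),3)
save("side","side_crop.png",(90,320,150,350),3.0)
im=cv2.imread("pics/side_crop.png");cv2.imwrite("pics/side_crop.png",cv2.resize(im,(510,586)))
```

```text
(no output)
```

View pics/top_crop.png

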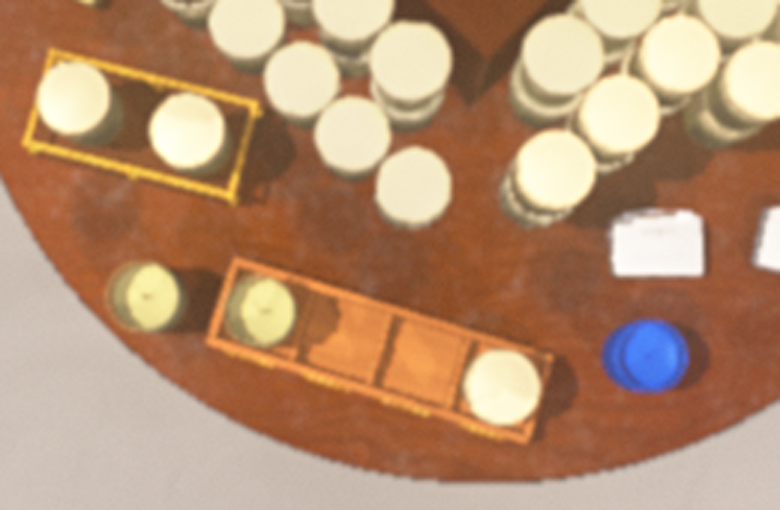

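View pics/side_crop.png

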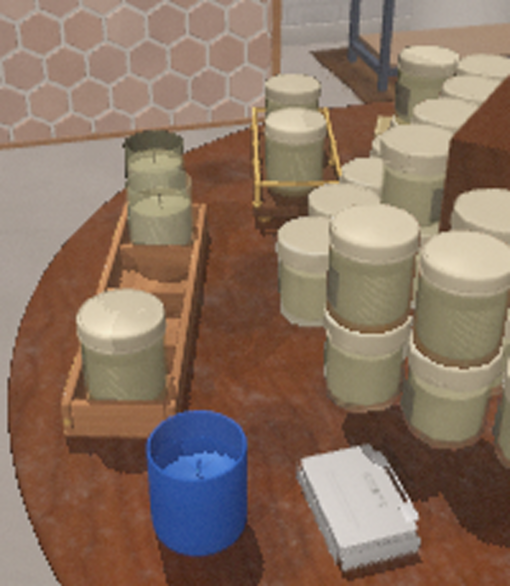

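Top view: tester sits in the left pocket (1) and a jar in the right pocket (4), so pockets 2 and 3 are empty. The spares are the two jars inside the brass rail (px row 143, col 155 and row 154, col 193). Look-alikes to ignore: the stock jars behind (rows 130–175, col 230–270), the shown jar (238, 297) and the blue tester (228, 346). Next I fit the geometry and look at the labels up close.

```bash
cat > fit.py <<'E'
from h import *
from scipy.optimize import least_squares
def pose(d,corners,w,l,z,g):
    # corners: px [row,col] order back-left(+x+y), front-left(-x+y), front-right, back-right
    L=np.array([[w,l],[-w,l],[-w,-l],[w,-l]])/2
    P=np.array([onplane(d,c,z)[:2] for c in corners])
    f=lambda q:((L@np.array([[np.cos(q[2]),np.sin(q[2])],[-np.sin(q[2]),np.cos(q[2])]])+q[:2])-P).ravel()
    r=least_squares(f,g); return r.x,r.fun.reshape(-1,2)
E
python3 - <<'E'
from fit import *
d=viewer.get_image("top")
T=lambda L:[(y/3-1/3+110,x/3-1/3+130) for x,y in L]
for n,c,w,l,z in(("rack",[(237,258),(207,343),(530,442),(552,352)],.089,.324,.034),("tray",[(50,50),(27,147),(236,200),(260,103)],.097,.21,.051)):
    q,r=pose(d,T(c),w,l,z,[.5,-.1,-.3]); print(n,np.round(q,4),np.round(r*1000,1).tolist())
for n,c,z in(("lidL",(74,98),.104),("lidR",(188,131),.104),("shown",(503,387),.09),("tester",(267,312),.07)):
    print(n,np.round(onplane(d,T([c])[0],z),4))
im=d["image"][:,:,::-1]; a=cv2.resize(im[125:185,135:220],None,fx=8,fy=8,interpolation=cv2.INTER_CUBIC)
s=viewer.get_image("side")["image"][:,:,::-1]; b=cv2.resize(s[110:185,240:300],None,fx=6.4,fy=6.4,interpolation=cv2.INTER_CUBIC)
b=cv2.resize(b,(384,480)); o=np.zeros((480,1064,3),np.uint8);o[:,:680]=a;o[:,680:]=b
o=cv2.resize(o,(798,360));cv2.imwrite("pics/lab.png",o)
E
```

```text
rack [ 0.4533 -0.2405 -0.286 ] [[1.5, 2.0], [-1.1, -0.4], [0.3, 0.9], [-0.7, -2.5]]
tray [ 0.668  -0.0081 -0.2377] [[-1.7, -2.2], [0.2, 1.5], [1.3, 1.0], [0.2, -0.2]]
lidL [0.6818 0.0457 0.104 ]
lidR [ 0.6514 -0.0608  0.104 ]
shown [ 0.4178 -0.3528  0.09  ]
tester [ 0.4861 -0.1332  0.07  ]
```

View pics/lab.png

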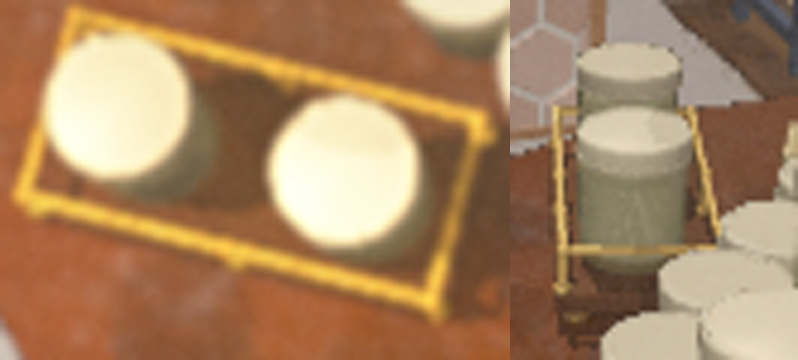

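The right spare shows clearly in the side view, but its label isn't obvious. I'll enhance the contrast and compare it with other jars.

Run:
```python
from h import *
s=viewer.get_image("side")["image"][:,:,::-1]
cl=cv2.createCLAHE(3.0,(4,4))
def enh(c):
    r0,r1,c0,c1=c; a=cv2.resize(s[r0:r1,c0:c1],(260,330),interpolation=cv2.INTER_CUBIC)
    l=cv2.cvtColor(a,cv2.COLOR_BGR2LAB); l[:,:,0]=cl.apply(l[:,:,0]); return cv2.cvtColor(l,cv2.COLOR_LAB2BGR)
cv2.imwrite("pics/enh.png",np.hstack([enh((130,170,248,280)),enh((202,252,178,218)),enh((168,254,272,340))]))
```

```text
(no output)
```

View pics/enh.png

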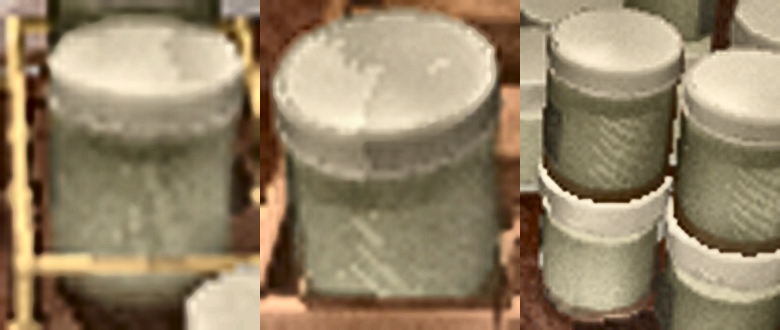

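The label network's top hit (159,166) lies about 44 mm from the left jar's axis, at about -151°. That fits the left spare being turned about +42° from the tray front (166°), which would put the right spare's label near +124°, hidden from both cameras. I'll check this after the lift. Next is a planning helper.

```bash
cat > plan.py <<'E'
from h import *
from scipy.spatial.transform import Rotation as Ro
def cur():
    s=robot.observe(); return s,np.array(s["tcp_pos"]),Ro.from_euler("xyz",s["tool_rot"]).as_matrix()
def down(a): # tool x down, z at angle a
    x=np.array([0,0,-1.]); z=np.array([np.cos(a),np.sin(a),0]); return np.stack([x,np.cross(z,x),z],1)
def plan(p1,adeg,n,p=None,R=None,g=1):
    """n rows straight from now to p1 with jaw axis angle adeg"""
    s,p0,R0=cur()
    if p is not None: p0,R0=p,R
    R1=down(np.radians(adeg)); w=Ro.from_matrix(R0.T@R1).as_rotvec()
    rows=[]; pp,Rr=p0,R0
    for i in range(1,n+1):
        pt=p0+(p1-p0)*i/n; Rt=R0@Ro.from_rotvec(w*i/n).as_matrix()
        rows.append(np.r_[Rr.T@(pt-pp)/.08,Ro.from_matrix(Rr.T@Rt).as_rotvec()/(np.pi/4),g]); pp,Rr=pt,Rt
    rows=np.round(rows,3); 
    for i in range(0,n,8): print(",\n".join(",".join("%g"%v for v in r) for r in rows[i:i+8]));print("--")
    print("max",np.abs(rows[:,:3]).max()*80,"mm",np.abs(rows[:,3:6]).max()*45,"deg"); return p1,R1
def ang(): s,p,R=cur(); print("t",round(s["time"],2),"tcp",np.round(p,4),"jaw deg",round(np.degrees(np.arctan2(R[1,2],R[0,2])),1),"tilt",np.round(R[2,:],3),"j",np.round(s["joints"],2),"F",np.round(s["wrist_force"],1),"w",s["grip_width"])
E
python3 - <<'E'
from plan import *
ang()
for c in("top","side"):
    d=viewer.get_image(c)
    for n,q in(("L-151",(.652,.029,.057)),("R-151",(.621,-.078,.057)),("Laxis",(.682,.0457,.022)),("Raxis",(.6514,-.0608,.022))): print(c,n,px(d,q).round(1))
plan(np.array([.682,.0457,.20]),29,24)
E
```

```text
t 1.55 tcp [ 0.199  -0.4858  0.2313] jaw deg -67.7 tilt [-1. -0. -0.] j [-1.18  0.13 -0.04  1.41 -0.    1.57] F [0.1 0.5 0.2] w 0.0852314982600595
top L-151 [[156.2 164. ]]
top R-151 [[167.  200.7]]
top Laxis [[148.5 161.4]]
top Raxis [[158.8 196.8]]
side L-151 [[139.2 256.3]]
side R-151 [[155.2 256.3]]
side Laxis [[146.2 263.7]]
side Raxis [[162.3 264.5]]
0.016,0.338,-0.161,-0.09,-0,-0,1,
0.016,0.348,-0.137,-0.09,-0,-0,1,
0.016,0.357,-0.112,-0.09,-0,-0,1,
0.016,0.364,-0.086,-0.09,-0,-0,1,
0.016,0.369,-0.061,-0.09,-0,-0,1,
0.016,0.372,-0.035,-0.09,-0,-0,1,
0.016,0.374,-0.008,-0.09,-0,-0,1,
0.016,0.374,0.018,-0.09,-0,-0,1
--
0.016,0.371,0.044,-0.09,-0,-0,1,
0.016,0.367,0.07,-0.09,-0,-0,1,
0.016,0.362,0.096,-0.09,-0,-0,1,
0.016,0.354,0.121,-0.09,-0,-0,1,
0.016,0.345,0.146,-0.09,-0,-0,1,
0.016,0.333,0.169,-0.09,-0,-0,1,
0.016,0.321,0.192,-0.09,-0,-0,1,
0.016,0.306,0.215,-0.09,-0,-0,1
--
0.016,0.291,0.236,-0.09,-0,-0,1,
0.016,0.273,0.255,-0.09,-0,-0,1,
0.016,0.255,0.274,-0.09,-0,-0,1,
0.016,0.235,0.291,-0.09,-0,-0,1,
0.016,0.214,0.307,-0.09,-0,-0,1,
0.016,0.192,0.321,-0.09,-0,-0,1,
0.016,0.169,0.334,-0.09,-0,-0,1,
0.016,0.145,0.345,-0.09,-0,-0,1
--
max 29.92 mm 4.05 deg
```

Request:
{"op": "carry_out", "data": {"rows": [0, 0.34, -0.16, -0.09, 0, 0, 1, 0, 0.35, -0.14, -0.09, 0, 0, 1, 0, 0.36, -0.11, -0.09, 0, 0, 1, 0, 0.36, -0.09, -0.09, 0, 0, 1, 0, 0.37, -0.06, -0.09, 0, 0, 1, 0, 0.37, -0.04, -0.09, 0, 0, 1, 0, 0.37, -0.01, -0.09, 0, 0, 1, 0, 0.37, 0.02, -0.09, 0, 0, 1]}}

```text
time: 2.32
tcp_pos: [0.3606, -0.3046, 0.2304]
tool_rot: [-1.169, 1.569, -1.772]
wrist_force: [-0.0, -0.2, 0.4]
grip_width: 0.0852
```

Request:
{"op": "carry_out", "data": {"rows": [0, 0.37, 0.04, -0.09, 0, 0, 1, 0, 0.37, 0.07, -0.09, 0, 0, 1, 0, 0.36, 0.1, -0.09, 0, 0, 1, 0, 0.35, 0.12, -0.09, 0, 0, 1, 0, 0.34, 0.15, -0.09, 0, 0, 1, 0, 0.33, 0.17, -0.09, 0, 0, 1, 0, 0.32, 0.19, -0.09, 0, 0, 1, 0, 0.31, 0.21, -0.09, 0, 0, 1]}}

```text
time: 2.98
tcp_pos: [0.5221, -0.1126, 0.2313]
tool_rot: [-0.909, 1.567, -0.916]
wrist_force: [0.3, 0.1, 0.3]
grip_width: 0.0852
```

Run:
```python
from plan import *
ang()
plan(np.array([.682,.0457,.16]),29,16)
```

```text
t 2.98 tcp [ 0.5221 -0.1126  0.2313] jaw deg -0.4 tilt [-1.    -0.003  0.003] j [-0.21  0.14 -0.02  1.4  -0.    1.37] F [0.3 0.1 0.3] w 0.08524554282215076
0.056,0.125,0.124,-0.041,0,0,1,
0.056,0.121,0.128,-0.041,0,0,1,
0.056,0.117,0.132,-0.041,0,0,1,
0.056,0.112,0.135,-0.041,0,0,1,
0.056,0.108,0.139,-0.041,0,0,1,
0.056,0.103,0.142,-0.041,0,0,1,
0.056,0.099,0.145,-0.041,0,0,1,
0.056,0.094,0.149,-0.041,0,0,1
--
0.056,0.089,0.151,-0.041,0,0,1,
0.056,0.084,0.154,-0.041,0,0,1,
0.056,0.079,0.157,-0.041,0,0,1,
0.056,0.074,0.159,-0.041,0,0,1,
0.056,0.069,0.162,-0.041,0,0,1,
0.056,0.064,0.164,-0.041,0,0,1,
0.056,0.058,0.166,-0.041,0,0,1,
0.056,0.053,0.168,-0.041,0,0,1
--
max 13.440000000000001 mm 1.845 deg
```

Request:
{"op": "carry_out", "data": {"rows": [0.11, 0.25, 0.25, -0.08, 0, 0, 1, 0.11, 0.23, 0.27, -0.08, 0, 0, 1, 0.11, 0.21, 0.28, -0.08, 0, 0, 1, 0.11, 0.19, 0.3, -0.08, 0, 0, 1, 0.11, 0.17, 0.31, -0.08, 0, 0, 1, 0.11, 0.15, 0.32, -0.08, 0, 0, 1, 0.11, 0.13, 0.33, -0.08, 0, 0, 1, 0.11, 0.11, 0.34, -0.08, 0, 0, 1]}}

```text
time: 3.65
tcp_pos: [0.6943, 0.055, 0.161]
tool_rot: [-0.99, 1.561, -0.466]
wrist_force: [0.0, -0.6, 0.7]
grip_width: 0.0858
```

Run:
```python
from plan import *
ang()
plan(np.array([.682,.0457,.13]),29,3)
plan(np.array([.682,.0457,.062]),29,4,np.array([.682,.0457,.13]),down(np.radians(29)))
d=save("top","pre.png",(110,200,130,250),5)
```

```text
t 3.65 tcp [0.6943 0.055  0.161 ] jaw deg 30.0 tilt [-1.    -0.008  0.005] j [ 0.08  0.46  0.25  1.35 -0.01  1.13] F [ 0.  -0.6  0.7] w 0.08579948565509511
0.129,-0.007,-0.064,0.008,0.002,0.003,1,
0.129,-0.008,-0.064,0.008,0.002,0.003,1,
0.129,-0.008,-0.064,0.008,0.002,0.003,1
--
max 10.32 mm 0.36 deg
0.213,0,0,0,0,0,1,
0.213,0,0,0,0,0,1,
0.213,0,0,0,0,0,1,
0.213,0,0,0,0,0,1
--
max 17.04 mm 0.0 deg
```

View pics/pre.png

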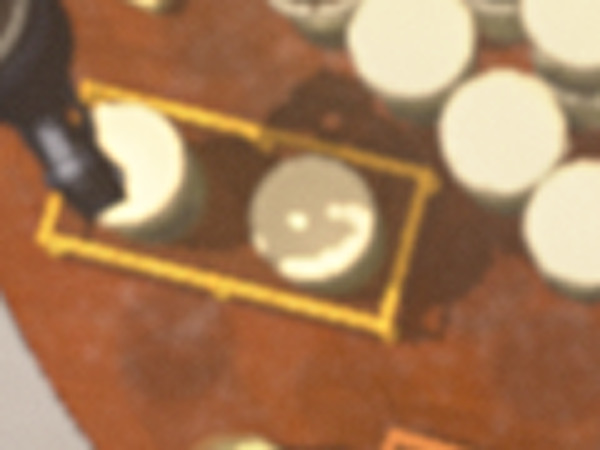

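The gripper is near the left spare at 0.16 m height; the hand covers part of its lid (about px 140, 155). I'll centre on it and stop just above the lid.

Request:
{"op": "carry_out", "data": {"rows": [0.12, -0.01, -0.08, 0.01, 0, 0, 1, 0.12, -0.01, -0.07, 0.01, 0, 0, 1, 0.12, -0.01, -0.05, 0, 0, 0, 1, 0, 0, 0, 0, 0, 0, 1]}}

```text
time: 4.03
tcp_pos: [0.6853, 0.0523, 0.123]
tool_rot: [-1.241, 1.567, -0.722]
wrist_force: [-0.5, -0.9, -0.6]
grip_width: 0.0852
```

Run:
```python
from plan import *
ang()
plan(np.array([.682,.0457,.062]),29,5)
```

```text
t 4.03 tcp [0.6853 0.0523 0.123 ] jaw deg 29.8 tilt [-1.    -0.003  0.001] j [ 0.08  0.45  0.15  1.27 -0.    1.13] F [-0.5 -0.9 -0.6] w 0.0852031719370956
0.152,-0.01,-0.016,0.003,0,0.001,1,
0.152,-0.01,-0.015,0.003,0,0.001,1,
0.152,-0.01,-0.015,0.003,0,0.001,1,
0.152,-0.01,-0.015,0.003,0,0.001,1,
0.152,-0.01,-0.015,0.003,0,0.001,1
--
max 12.16 mm 0.135 deg
```

Request:
{"op": "carry_out", "data": {"rows": [0, -0.05, -0.08, 0, 0, 0, 1, 0.15, -0.01, -0.01, 0, 0, 0, 1, 0.15, 0, 0, 0, 0, 0, 1, 0.15, 0, 0, 0, 0, 0, 1, 0.15, 0, 0, 0, 0, 0, 1, 0.1, 0, 0, 0, 0, 0, 1, 0, 0, 0, 0, 0, 0, 1]}}

```text
time: 4.62
tcp_pos: [0.682, 0.0421, 0.0666]
tool_rot: [-0.893, 1.564, -0.376]
wrist_force: [0.2, -0.4, -1.2]
grip_width: 0.0851
```

Run:
```python
from plan import *
ang()
plan(np.array([.682,.0457,.062]),29,1)
```

```text
t 4.62 tcp [0.682  0.0421 0.0666] jaw deg 29.6 tilt [-1.    -0.005  0.004] j [ 0.06  0.46  0.04  1.15 -0.    1.12] F [ 0.2 -0.4 -1.2] w 0.08506290438741768
0.057,0.04,0.022,0.014,0.005,0.007,1
--
max 4.5600000000000005 mm 0.63 deg
```

Request:
{"op": "carry_out", "data": {"rows": [0.05, 0.04, 0.02, 0, 0, 0, 1, 0, 0, 0, 0, 0, 0, 0.5, 0, 0, 0, 0, 0, 0, 0.5, 0, 0, 0, 0, 0, 0, 0.5, 0, 0, 0, 0, 0, 0, 0.5, 0, 0, 0, 0, 0, 0, 0.5], "newtons": 35}}

```text
time: 5.12
tcp_pos: [0.6819, 0.0461, 0.0628]
tool_rot: [-0.908, 1.564, -0.391]
wrist_force: [0.6, -0.1, -0.9]
grip_width: 0.0673
```

Request:
{"op": "carry_out", "data": {"rows": [-0.1, 0, 0, 0, 0, 0, 0.5, -0.2, 0, 0, 0, 0, 0, 0.5, -0.3, 0, 0, 0, 0, 0, 0.5, -0.3, 0, 0, 0, 0, 0, 0.5, -0.3, 0, 0, 0, 0, 0, 0.5, -0.2, 0, 0, 0, 0, 0, 0.5, -0.1, 0, 0, 0, 0, 0, 0.5, 0, 0, 0, 0, 0, 0, 0.5]}}

```text
time: 5.78
tcp_pos: [0.6786, 0.0463, 0.1877]
tool_rot: [-2.434, 1.568, -1.917]
wrist_force: [0.2, 0.0, -3.5]
grip_width: 0.0675
```

Run:
```python
from plan import *
ang()
# pocket targets
q=np.array([.4533,-.2405,-.286]); u=np.array([-np.sin(q[2]),np.cos(q[2])])
p2=q[:2]+u*.0395; p3=q[:2]-u*.0395; print(p2,p3)
for c in("top","side"):
    print(c,[(round(float(m["score"]),2),np.round(m["location"],1).tolist()) for m in viewer.mark_of(c,"spare_a_label")[:4]],[(round(float(m["score"]),2),np.round(m["location"],1).tolist()) for m in viewer.mark_of(c,"spare_a")[:4]])
    d=viewer.get_image(c); s,p,R=cur(); a=p+np.array([0,0,-.040]); f=a+np.array([np.cos(np.radians(-151)),np.sin(np.radians(-151)),0])*.0345+[0,0,.035]
    print(px(d,[a,f]).round(1).tolist())
save("side","lift1.png",(60,200,220,320),4)
print(np.degrees(q[2]))
plan(np.r_[p3,.17],-16.4,24,g=.5)
```

```text
t 5.78 tcp [0.6786 0.0463 0.1877] jaw deg 29.7 tilt [-1.    -0.002 -0.002] j [ 0.07  0.43  0.27  1.41 -0.    1.12] F [ 0.2  0.  -3.5] w 0.0674922778485327
[ 0.46444362 -0.20260449] [ 0.44215638 -0.27839551]
top [(0.86, [159.2, 165.7])] [(0.6, [159.5, 193.7]), (0.59, [148.7, 162.3])]
[[140.5, 150.2], [148.9, 152.7]]
side [(0.54, [142.1, 256.1])] [(0.82, [165.8, 264.9])]
[[109.7, 263.0], [100.8, 255.1]]
-16.386592940741544
0.008,-0.086,-0.19,0.043,-0,0,0.5,
0.008,-0.093,-0.187,0.043,-0,0,0.5,
0.008,-0.099,-0.184,0.043,-0,0,0.5,
0.008,-0.105,-0.18,0.043,-0,0,0.5,
0.008,-0.111,-0.177,0.043,-0,0,0.5,
0.008,-0.117,-0.173,0.043,-0,0,0.5,
0.008,-0.123,-0.169,0.043,-0,0,0.5,
0.008,-0.128,-0.165,0.043,-0,0,0.5
--
0.008,-0.134,-0.16,0.043,-0,0,0.5,
0.008,-0.139,-0.156,0.043,-0,0,0.5,
0.008,-0.144,-0.151,0.043,-0,0,0.5,
0.008,-0.149,-0.146,0.043,-0,0,0.5,
0.008,-0.154,-0.141,0.043,-0,0,0.5,
0.008,-0.158,-0.136,0.043,-0,0,0.5,
0.007,-0.163,-0.13,0.043,-0,0,0.5,
0.007,-0.167,-0.125,0.043,-0,0,0.5
--
0.007,-0.171,-0.119,0.043,-0,0,0.5,
0.007,-0.175,-0.113,0.043,-0,0,0.5,
0.007,-0.179,-0.108,0.043,-0,0,0.5,
0.007,-0.182,-0.101,0.043,-0,0,0.5,
0.007,-0.186,-0.095,0.043,-0,0,0.5,
0.007,-0.189,-0.089,0.043,-0,0,0.5,
0.007,-0.192,-0.083,0.043,-0,0,0.5,
0.007,-0.194,-0.076,0.043,-0,0,0.5
--
max 15.52 mm 1.9349999999999998 deg
```

View pics/lift1.png

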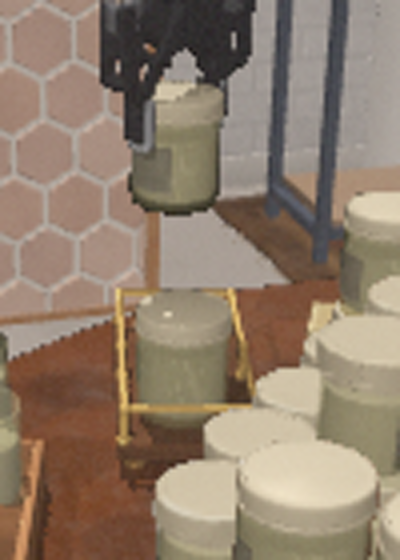

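The side view shows the held jar's grey label patch (rows ~96–108, cols ~253–262) on its left, as predicted for -151°. No label shows on the right spare, so its label faces the other way. Carrying the first jar to above pocket 3.

Request:
{"op": "carry_out", "data": {"rows": [0.01, -0.13, -0.28, 0.065, 0, 0, 0.5, 0.01, -0.145, -0.28, 0.065, 0, 0, 0.5, 0.01, -0.16, -0.27, 0.065, 0, 0, 0.5, 0.01, -0.17, -0.26, 0.065, 0, 0, 0.5, 0.01, -0.18, -0.255, 0.065, 0, 0, 0.5, 0.01, -0.195, -0.245, 0.065, 0, 0, 0.5, 0.01, -0.205, -0.235, 0.065, 0, 0, 0.5, 0.01, -0.215, -0.225, 0.065, 0, 0, 0.5]}}

```text
time: 6.8
tcp_pos: [0.5532, -0.1153, 0.1696]
tool_rot: [3.105, 1.554, -3.079]
wrist_force: [0.1, 0.4, -3.0]
grip_width: 0.0675
```

Request:
{"op": "carry_out", "data": {"rows": [0.01, -0.225, -0.21, 0.065, 0, 0, 0.5, 0.01, -0.235, -0.2, 0.065, 0, 0, 0.5, 0.01, -0.245, -0.19, 0.065, 0, 0, 0.5, 0.01, -0.255, -0.18, 0.065, 0, 0, 0.5, 0.01, -0.26, -0.165, 0.065, 0, 0, 0.5, 0.01, -0.2, -0.12, 0.065, 0, 0, 0.5, 0, -0.15, -0.08, 0.065, 0, 0, 0.5, 0, 0, 0, 0, 0, 0, 0.5]}}

```text
time: 7.47
tcp_pos: [0.4439, -0.2442, 0.1617]
tool_rot: [-2.87, 1.545, 3.131]
wrist_force: [0.4, 0.8, -3.7]
grip_width: 0.0674
```

Run:
```python
from plan import *
ang()
plan(np.array([.4422,-.2784,.13]),-16.4,3,g=.5)
```

```text
t 7.47 tcp [ 0.4439 -0.2442  0.1617] jaw deg -16.2 tilt [-1.    -0.007 -0.025] j [-0.5   0.12 -0.2   1.27 -0.01  1.36] F [ 0.4  0.8 -3.7] w 0.06736348396849803
0.132,-0.138,0.036,0.001,-0.01,0.003,0.5,
0.132,-0.138,0.035,0.001,-0.01,0.003,0.5,
0.132,-0.138,0.035,0.001,-0.01,0.003,0.5
--
max 11.040000000000001 mm 0.45 deg
```

Request:
{"op": "carry_out", "data": {"rows": [0.13, -0.14, 0.04, 0, -0.01, 0, 0.5, 0.13, -0.14, 0.04, 0, -0.01, 0, 0.5, 0.13, -0.14, 0.04, 0, -0.01, 0.003, 0.5, 0, 0, 0, 0, 0, 0, 0.5]}}

```text
time: 7.8
tcp_pos: [0.4428, -0.2796, 0.1287]
tool_rot: [-1.507, 1.568, -1.788]
wrist_force: [0.5, 0.8, -3.5]
grip_width: 0.0674
```

Run:
```python
from plan import *
ang()
plan(np.array([.4422,-.2784,.085]),-16.4,3,g=.5)
a=save("top","a.png"); b=save("side","b.png")
A=cv2.resize(a["image"][185:265,190:330,::-1],(798,456),interpolation=cv2.INTER_CUBIC); cv2.imwrite("pics/a.png",A)
```

```text
t 7.8 tcp [ 0.4428 -0.2796  0.1287] jaw deg -16.1 tilt [-1.    -0.003  0.   ] j [-0.56  0.14 -0.25  1.18 -0.    1.29] F [ 0.5  0.8 -3.5] w 0.0674406716599595
0.182,0.005,-0.004,0.002,0,0.001,0.5,
0.182,0.005,-0.004,0.002,0,0.001,0.5,
0.182,0.004,-0.004,0.002,0,0.001,0.5
--
max 14.559999999999999 mm 0.09 deg
```

View pics/a.png

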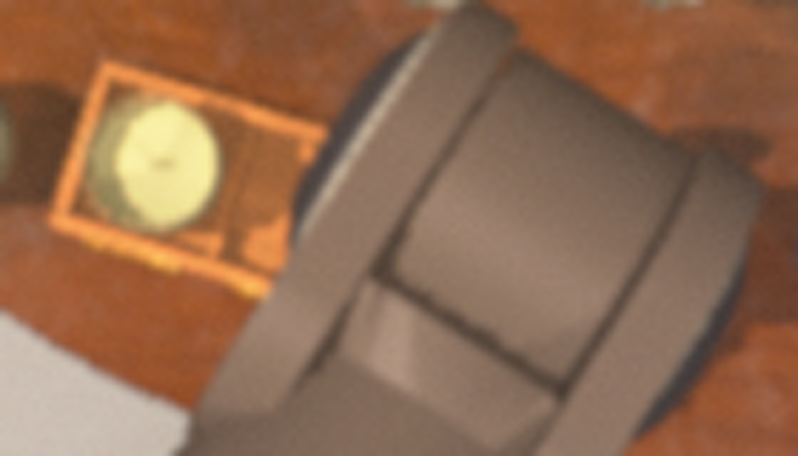

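```bash
cat > edge.py <<'E'
from fit import *
from scipy.optimize import minimize
from scipy.ndimage import map_coordinates, gaussian_filter
def segs():
    S=[];w,l=.0445,.162;iw=.0365
    for z,a,b in((.034,w,l),):
        S+=[((a,b,z),(-a,b,z)),((-a,b,z),(-a,-b,z)),((-a,-b,z),(a,-b,z)),((a,-b,z),(a,b,z))]
    S+=[((iw,.154,.034),(iw,-.154,.034)),((-iw,.154,.034),(-iw,-.154,.034)),((-w,-l,.0),(-w,-l,.034)),((w,-l,.0),(w,-l,.034))]
    for y in(-.003,.003,.076,-.076): S.append(((iw,y,.030),(-iw,y,.030)))
    return S
def refine(imgf,d,g):
    im=cv2.imread(imgf).astype(float); G=np.sqrt(sum(gaussian_filter(im[:,:,c],.8,(1,0))**2+gaussian_filter(im[:,:,c],.8,(0,1))**2 for c in range(3)))
    t=np.linspace(.03,.97,60)[:,None]
    P=np.vstack([np.array(a)*(1-t)+np.array(b)*t for a,b in segs()])
    def f(q):
        c,s=np.cos(q[2]),np.sin(q[2]); W=np.c_[P[:,0]*c-P[:,1]*s+q[0],P[:,0]*s+P[:,1]*c+q[1],P[:,2]]
        r=px(d,W); return -map_coordinates(G,r.T,order=1).mean()
    best=min((minimize(f,np.array(g)+[a,b,0],method="Nelder-Mead",options=dict(initial_simplex=np.array(g)+[a,b,0]+np.array([[0,0,0],[.004,0,0],[0,.004,0],[0,0,.02]]))) for a in(-.004,0,.004) for b in(-.004,0,.004)),key=lambda r:r.fun)
    return best.x,best.fun
E
python3 - <<'E'
from edge import *
for c in("top","side"):
    d=viewer.get_image(c); x,f=refine("pics/%s0.png"%c,d,[.4533,-.2405,-.286])
    u=np.array([-np.sin(x[2]),np.cos(x[2])])
    print(c,x.round(4),round(f,1),"p2",(x[:2]+u*.0395).round(4),"p3",(x[:2]-u*.0395).round(4))
b=cv2.imread("pics/b.png"); cv2.imwrite("pics/b2.png",cv2.resize(b[150:270,150:260],(660,600)[:2] if 0 else (550,600),interpolation=cv2.INTER_CUBIC))
E
```

```text
top [ 0.4522 -0.2377 -0.292 ] -27.9 p2 [ 0.4636 -0.1998] p3 [ 0.4408 -0.2755]
side [ 0.4533 -0.2369 -0.2978] -27.4 p2 [ 0.4649 -0.1991] p3 [ 0.4417 -0.2747]
```

View pics/b2.png

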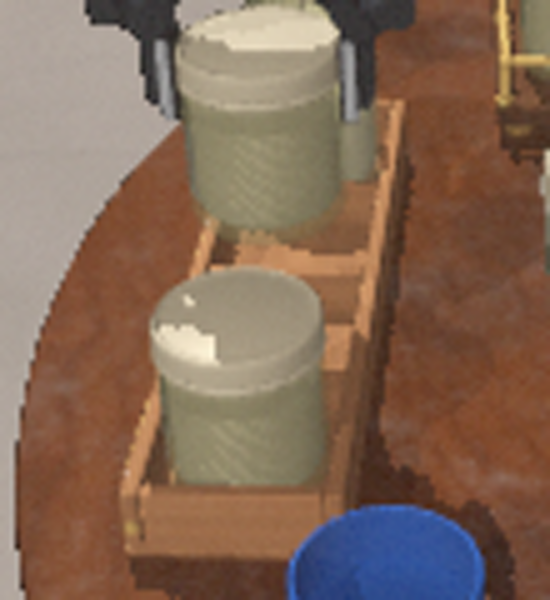

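Side view: the held jar is upright above pocket 3 (px row ~178, col ~202), and its hatching matches the shown jar's side, so the label faces the front. Both cameras now agree on the rack pose to about 1 mm. I'll refine the jar axes the same way, using the shown jar as a check.

```bash
cat >> edge.py <<'E'
def jar(imgf,d,g,z0,arcs=((.082,0,360),),r=.0345,span=.008):
    im=cv2.imread(imgf).astype(float); G=np.sqrt(sum(gaussian_filter(im[:,:,c],.8,(1,0))**2+gaussian_filter(im[:,:,c],.8,(0,1))**2 for c in range(3)))
    P=[]
    for z,a,b in arcs:
        t=np.radians(np.linspace(a,b,80)); P.append(np.c_[r*np.cos(t),r*np.sin(t),0*t+z0+z])
    P=np.vstack(P)
    f=lambda q:-map_coordinates(G,px(d,P+[q[0],q[1],0]).T,order=1).mean()
    best=min((minimize(f,np.array(g)+[a,b],method="Nelder-Mead",options=dict(initial_simplex=np.array(g)+[a,b]+np.array([[0,0],[.002,0],[0,.002]]))) for a in(-span,-span/2,0,span/2,span) for b in(-span,-span/2,0,span/2,span)),key=lambda r:r.fun)
    return best.x.round(4),round(best.fun,1)
E
python3 - <<'E'
from edge import *
t=viewer.get_image("top"); s=viewer.get_image("side")
top="pics/top0.png"; si="pics/side0.png"
print("L top",jar(top,t,(.682,.0457),.022)); print("R top",jar(top,t,(.6514,-.0608),.022))
print("R side",jar(si,s,(.6514,-.0608),.022))
print("shown top",jar(top,t,(.418,-.353),.008)); print("shown side",jar(si,s,(.418,-.353),.008,((.082,0,360),(0.0,190,350))))
x=.4425;y=-.2794;z=.1287-.0408
# bottom front arc facing the camera, and lid top
print("held side bottom",jar("pics/b.png",s,(x,y),z,((0,190,350),)),"both",jar("pics/b.png",s,(x,y),z,((0,190,350),(.082,190,350))))
E
```

```text
L top (array([0.6827, 0.0471]), np.float64(-65.7))
R top (array([ 0.6521, -0.0593]), np.float64(-77.7))
R side (array([ 0.6531, -0.0643]), np.float64(-46.2))
shown top (array([ 0.4181, -0.352 ]), np.float64(-66.1))
shown side (array([ 0.4174, -0.3552]), np.float64(-28.1))
held side bottom (array([ 0.4587, -0.2864]), np.float64(-26.9)) both (array([ 0.4468, -0.2547]), np.float64(-23.5))
```

Run:
```python
from plan import *
plan(np.array([.441,-.2752,.084]),-16.9,3,g=.5)
```

```text
0.198,0.011,-0.018,0.007,0.001,0.001,0.5,
0.198,0.01,-0.017,0.007,0.001,0.001,0.5,
0.198,0.01,-0.017,0.007,0.001,0.001,0.5
--
max 15.84 mm 0.315 deg
```

Request:
{"op": "carry_out", "data": {"rows": [0, 0.03, -0.05, 0.02, 0, 0, 0.5, 0.19, 0, 0, 0, 0, 0, 0.5, 0.19, 0, 0, 0, 0, 0, 0.5, 0.15, 0, 0, 0, 0, 0, 0.5, 0, 0, 0, 0, 0, 0, 0.5]}}

```text
time: 8.52
tcp_pos: [0.4429, -0.2733, 0.0913]
tool_rot: [-0.429, 1.561, -0.724]
wrist_force: [-0.5, 0.9, -2.8]
grip_width: 0.0673
```

Run:
```python
from plan import *
ang();plan(np.array([.441,-.2752,.083]),-16.9,1,g=.5)
```

```text
t 8.52 tcp [ 0.4429 -0.2733  0.0913] jaw deg -16.9 tilt [-1.    -0.004  0.009] j [-0.55  0.15 -0.32  1.09 -0.    1.31] F [-0.5  0.9 -2.8] w 0.06734591542986061
0.104,-0.029,-0.017,-0,0.012,0.005,0.5
--
max 8.32 mm 0.54 deg
```

Request:
{"op": "carry_out", "data": {"rows": [0.08, -0.03, -0.02, 0, 0.012, 0.005, 0.5, 0, 0, 0, 0, 0, 0, 0.5, 0, 0, 0, 0, 0, 0, 0.5]}}

```text
time: 8.77
tcp_pos: [0.4409, -0.2745, 0.086]
tool_rot: [3.112, 1.571, 2.817]
wrist_force: [0.2, -1.4, -2.9]
grip_width: 0.0676
```

Run:
```python
from plan import *
ang();plan(np.array([.441,-.2752,.079]),-16.9,1,g=.5)
```

```text
t 8.77 tcp [ 0.4409 -0.2745  0.086 ] jaw deg -16.9 tilt [-1.  0. -0.] j [-0.56  0.16 -0.33  1.09 -0.    1.31] F [ 0.2 -1.4 -2.9] w 0.0676280971360689
0.088,-0.008,0.004,0,-0,-0,0.5
--
max 7.039999999999999 mm 0.0 deg
```

Within 1 mm. Descending slowly through the wall height and watching the force.

Request:
{"op": "carry_out", "data": {"rows": [0.06, -0.006, 0, 0, 0, 0, 0.5, 0.06, 0, 0, 0, 0, 0, 0.5, 0.06, 0, 0, 0, 0, 0, 0.5, 0.06, 0, 0, 0, 0, 0, 0.5, 0, 0, 0, 0, 0, 0, 0.5]}}

```text
time: 9.18
tcp_pos: [0.4419, -0.2759, 0.067]
tool_rot: [-0.296, 1.568, -0.591]
wrist_force: [-0.5, -0.3, -4.0]
grip_width: 0.067
```

Run:
```python
from plan import *
ang();plan(np.array([.441,-.2752,.05]),-16.9,1,g=.5)
```

```text
t 9.18 tcp [ 0.4419 -0.2759  0.067 ] jaw deg -16.9 tilt [-1.    -0.001  0.003] j [-0.56  0.17 -0.36  1.04 -0.    1.31] F [-0.5 -0.3 -4. ] w 0.06703607761497889
0.213,0.006,-0.014,-0,0.004,0.001,0.5
--
max 17.04 mm 0.18 deg
```

The underside is at about 26 mm, below the 30 mm dividers, with no contact force, so the jar is inside the pocket. Continuing down.

Request:
{"op": "carry_out", "data": {"rows": [0.06, 0.006, -0.01, 0, 0, 0, 0.5, 0.06, 0, 0, 0, 0, 0, 0.5, 0.05, 0, 0, 0, 0, 0, 0.5, 0.03, 0, 0, 0, 0, 0, 0.5, 0, 0, 0, 0, 0, 0, 0.5, 0, 0, 0, 0, 0, 0, 0.5]}}

```text
time: 9.68
tcp_pos: [0.4411, -0.2757, 0.049]
tool_rot: [-0.591, 1.567, -0.886]
wrist_force: [-0.9, -0.9, -3.9]
grip_width: 0.0671
```

Request:
{"op": "carry_out", "data": {"rows": [0.02, 0, 0, 0, 0, 0, 0.5, 0, 0, 0, 0, 0, 0, 0.5, 0, 0, 0, 0, 0, 0, 0.5]}}

```text
time: 9.93
tcp_pos: [0.4415, -0.2758, 0.0495]
tool_rot: [-0.468, 1.566, -0.763]
wrist_force: [-0.4, -1.2, -3.2]
grip_width: 0.0673
```

Request:
{"op": "carry_out", "data": {"rows": [0.03, 0, 0, 0, 0, 0, 0.5, 0.02, 0, 0, 0, 0, 0, 0.5, 0, 0, 0, 0, 0, 0, 0.5]}}

```text
time: 10.18
tcp_pos: [0.4418, -0.2759, 0.0493]
tool_rot: [-0.397, 1.563, -0.693]
wrist_force: [0.2, 0.1, -4.4]
grip_width: 0.0673
```

Request:
{"op": "carry_out", "data": {"rows": [0.04, 0, 0, 0, 0, 0, 0.5, 0.04, 0, 0, 0, 0, 0, 0.5]}}

```text
time: 10.35
tcp_pos: [0.4427, -0.2762, 0.0484]
tool_rot: [-0.34, 1.559, -0.635]
wrist_force: [-13.9, 9.3, 38.9]
grip_width: 0.0674
```

It's on the floor: pushing gave +39 N at z = 0.0484, against an expected 0.0488. Relaxing and releasing.

Request:
{"op": "carry_out", "data": {"rows": [-0.015, 0, 0, 0, 0, 0, 0.5, 0, 0, 0, 0, 0, 0, 0.5]}}

```text
time: 10.52
tcp_pos: [0.4431, -0.2762, 0.0511]
tool_rot: [-0.309, 1.557, -0.604]
wrist_force: [-0.3, 0.1, -3.3]
grip_width: 0.0675
```

Request:
{"op": "carry_out", "data": {"rows": [0, 0, 0, 0, 0, 0, 0.9, 0, 0, 0, 0, 0, 0, 1, 0, 0, 0, 0, 0, 0, 1, 0, 0, 0, 0, 0, 0, 1, 0, 0, 0, 0, 0, 0, 1]}}

```text
time: 10.93
tcp_pos: [0.4444, -0.2767, 0.0504]
tool_rot: [-0.246, 1.555, -0.541]
wrist_force: [0.1, 0.7, 0.2]
grip_width: 0.0855
```

Run:
```python
from plan import *
ang()
```

```text
t 10.93 tcp [ 0.4444 -0.2767  0.0504] jaw deg -16.9 tilt [-1.    -0.004  0.015] j [-0.56  0.17 -0.39  0.99  0.    1.31] F [0.1 0.7 0.2] w 0.08553635228675695
```

Request:
{"op": "carry_out", "data": {"rows": [-0.05, 0, -0.03, 0, 0.02, 0.005, 1, -0.15, 0, 0, 0, 0, 0, 1, -0.3, 0, 0, 0, 0, 0, 1, -0.4, 0, 0, 0, 0, 0, 1, -0.4, 0, 0, 0, 0, 0, 1, -0.4, 0, 0, 0, 0, 0, 1, -0.2, 0, 0, 0, 0, 0, 1]}}

```text
time: 11.52
tcp_pos: [0.4391, -0.2741, 0.2011]
tool_rot: [2.86, 1.555, 2.566]
wrist_force: [0.1, -0.7, 0.7]
grip_width: 0.0852
```

Run:
```python
from plan import *
ang()
plan(np.array([.6521,-.0593,.17]),-56,12)
d=save("side","c.png")
c=cv2.resize(d["image"][150:270,150:300,::-1],(750,600),interpolation=cv2.INTER_CUBIC);cv2.imwrite("pics/c2.png",c)
```

```text
t 11.52 tcp [ 0.4391 -0.2741  0.2011] jaw deg -16.9 tilt [-1.     0.004 -0.015] j [-0.56  0.13 -0.11  1.36  0.    1.31] F [ 0.1 -0.7  0.7] w 0.08516159012252969
0.031,0.278,0.148,0.072,-0.002,0,1,
0.032,0.286,0.132,0.072,-0.002,0,1,
0.032,0.293,0.115,0.072,-0.002,0,1,
0.032,0.299,0.098,0.072,-0.002,0,1,
0.032,0.305,0.081,0.072,-0.002,0,1,
0.032,0.309,0.064,0.072,-0.002,0,1,
0.032,0.312,0.046,0.072,-0.002,0,1,
0.032,0.314,0.028,0.072,-0.002,0,1
--
0.032,0.315,0.01,0.072,-0.002,0,1,
0.032,0.315,-0.008,0.072,-0.002,0,1,
0.032,0.314,-0.026,0.072,-0.002,0,1,
0.032,0.312,-0.044,0.072,-0.002,0,1
--
max 25.2 mm 3.2399999999999998 deg
```

View pics/c2.png

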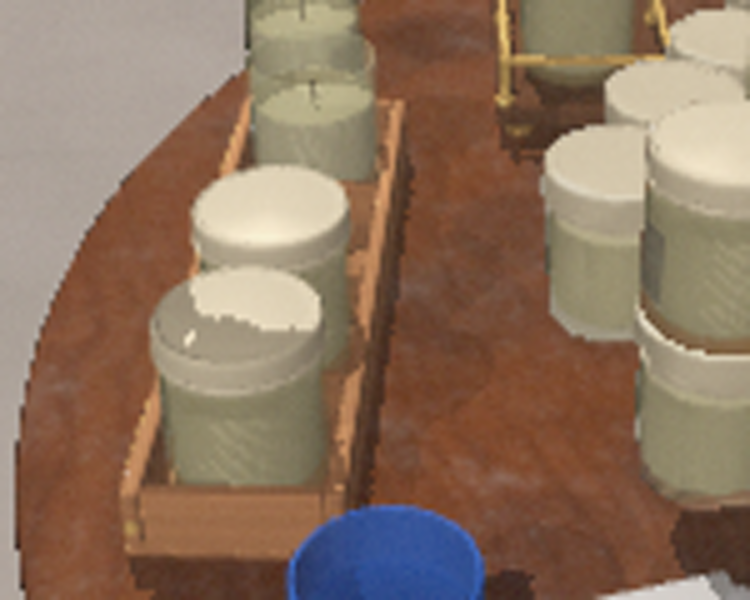

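The first jar stands upright and seated in pocket 3, and its neighbours are undisturbed. Now to the second spare, with the jaws along -56° (label at about 124°).

Request:
{"op": "carry_out", "data": {"rows": [0, 0.28, 0.15, 0.07, 0, 0, 1, 0, 0.29, 0.13, 0.07, 0, 0, 1, 0, 0.29, 0.12, 0.07, 0, 0, 1, 0, 0.3, 0.1, 0.07, 0, 0, 1, 0, 0.31, 0.08, 0.07, 0, 0, 1, 0, 0.31, 0.06, 0.07, 0, 0, 1, 0.03, 0.31, 0.05, 0.07, 0, 0, 1, 0.03, 0.31, 0.03, 0.07, 0, 0, 1]}}

```text
time: 12.23
tcp_pos: [0.5886, -0.1309, 0.2001]
tool_rot: [-2.875, 1.566, 2.644]
wrist_force: [-0.3, 0.1, -0.3]
grip_width: 0.0856
```

Request:
{"op": "carry_out", "data": {"rows": [0.05, 0.31, 0.01, 0.07, 0, 0, 1, 0.05, 0.31, -0.01, 0.07, 0, 0, 1, 0.05, 0.25, -0.03, 0.07, 0, 0, 1, 0.05, 0.15, -0.04, 0.07, 0, 0, 1, 0, 0, 0, 0, 0, 0, 1, 0, 0, 0, 0, 0, 0, 1]}}

```text
time: 12.73
tcp_pos: [0.6511, -0.064, 0.1777]
tool_rot: [-2.569, 1.561, 2.724]
wrist_force: [-1.1, -0.2, 0.8]
grip_width: 0.0856
```

Run:
```python
from plan import *
ang()
plan(np.array([.6521,-.0593,.125]),-56,3)
```

```text
t 12.73 tcp [ 0.6511 -0.064   0.1777] jaw deg -56.7 tilt [-1.    -0.005 -0.008] j [-0.1   0.39  0.18  1.37  0.    2.46] F [-1.1 -0.2  0.8] w 0.08563353610537541
0.22,0.016,-0.012,-0.005,-0.003,0.002,1,
0.22,0.015,-0.013,-0.005,-0.003,0.002,1,
0.22,0.015,-0.013,-0.005,-0.003,0.002,1
--
max 17.6 mm 0.225 deg
```

Request:
{"op": "carry_out", "data": {"rows": [0.2, 0.015, -0.015, 0, -0.003, 0.002, 1, 0.2, 0.015, -0.015, 0, -0.003, 0.002, 1, 0.2, 0.01, -0.01, 0, 0, 0, 1, 0, 0, 0, 0, 0, 0, 1, 0, 0, 0, 0, 0, 0, 1]}}

```text
time: 13.15
tcp_pos: [0.6498, -0.0631, 0.1296]
tool_rot: [-2.229, 1.568, 3.068]
wrist_force: [-0.7, -0.6, 0.9]
grip_width: 0.0854
```

Run:
```python
from plan import *
ang()
plan(np.array([.6521,-.0593,.062]),-56,1)
plan(np.array([.6521,-.0593,.062]),-56,5)
```

```text
t 13.15 tcp [ 0.6498 -0.0631  0.1296] jaw deg -56.5 tilt [-1.    -0.002 -0.001] j [-0.1   0.39  0.07  1.26 -0.    2.46] F [-0.7 -0.6  0.9] w 0.08537083527398485
0.844,0.051,-0.022,-0.01,-0.002,0.002,1
--
max 67.52 mm 0.45 deg
0.169,0.01,-0.004,-0.002,-0,0,1,
0.169,0.01,-0.005,-0.002,-0,0,1,
0.169,0.01,-0.005,-0.002,-0,0,1,
0.169,0.01,-0.005,-0.002,-0,0,1,
0.169,0.01,-0.005,-0.002,-0,0,1
--
max 13.520000000000001 mm 0.09 deg
```

Request:
{"op": "carry_out", "data": {"rows": [0, 0.06, -0.025, 0, 0, 0, 1, 0.15, 0, 0, 0, 0, 0, 1, 0.17, 0, 0, 0, 0, 0, 1, 0.17, 0, 0, 0, 0, 0, 1, 0.17, 0, 0, 0, 0, 0, 1, 0.1, 0, 0, 0, 0, 0, 1, 0, 0, 0, 0, 0, 0, 1]}}

```text
time: 13.73
tcp_pos: [0.6556, -0.0609, 0.0713]
tool_rot: [0.839, 1.563, -0.147]
wrist_force: [-0.6, -0.2, -0.2]
grip_width: 0.0856
```

Run:
```python
from plan import *
ang()
plan(np.array([.6521,-.0593,.062]),-56,1)
```

```text
t 13.73 tcp [ 0.6556 -0.0609  0.0713] jaw deg -56.5 tilt [-1.     0.006  0.005] j [-0.09  0.41 -0.02  1.13 -0.    2.46] F [-0.6 -0.2 -0.2] w 0.08562138723521565
0.116,-0.026,-0.042,-0.01,0.007,-0.007,1
--
max 9.280000000000001 mm 0.45 deg
```

Request:
{"op": "carry_out", "data": {"rows": [0.12, -0.03, -0.04, 0, 0.007, -0.007, 1, 0, 0, 0, 0, 0, 0, 1, 0, 0, 0, 0, 0, 0, 1]}}

```text
time: 13.98
tcp_pos: [0.6521, -0.0597, 0.0619]
tool_rot: [1.746, 1.57, 0.761]
wrist_force: [0.8, 0.1, 0.4]
grip_width: 0.085
```

Run:
```python
from plan import *
ang()
plan(np.array([.6521,-.0593,.062]),-56,1)
```

```text
t 13.98 tcp [ 0.6521 -0.0597  0.0619] jaw deg -56.5 tilt [-1.     0.001 -0.   ] j [-0.09  0.41 -0.04  1.12  0.    2.46] F [0.8 0.1 0.4] w 0.08504518946967526
-0.002,0.003,-0.004,-0.01,-0,-0.001,1
--
max 0.32 mm 0.45 deg
```

Request:
{"op": "carry_out", "data": {"rows": [0, 0, 0, 0, 0, 0, 0.5, 0, 0, 0, 0, 0, 0, 0.5, 0, 0, 0, 0, 0, 0, 0.5, 0, 0, 0, 0, 0, 0, 0.5, 0, 0, 0, 0, 0, 0, 0.5], "newtons": 35}}

```text
time: 14.4
tcp_pos: [0.6526, -0.0599, 0.063]
tool_rot: [0.949, 1.569, -0.036]
wrist_force: [-0.2, 0.2, -3.0]
grip_width: 0.0672
```

Request:
{"op": "carry_out", "data": {"rows": [-0.1, 0, 0, 0, 0, 0, 0.5, -0.2, 0, 0, 0, 0, 0, 0.5, -0.3, 0, 0, 0, 0, 0, 0.5, -0.3, 0, 0, 0, 0, 0, 0.5, -0.3, 0, 0, 0, 0, 0, 0.5, -0.2, 0, 0, 0, 0, 0, 0.5, -0.1, 0, 0, 0, 0, 0, 0.5, 0, 0, 0, 0, 0, 0, 0.5]}}

```text
time: 15.07
tcp_pos: [0.6496, -0.0594, 0.1875]
tool_rot: [-2.327, 1.564, 2.971]
wrist_force: [0.1, 0.1, -4.0]
grip_width: 0.0672
```

Run:
```python
from plan import *
ang()
plan(np.array([.4638,-.1995,.17]),-16.9,14,g=.5)
save("side","lift2.png")
for c in("top","side"): print(c,[(round(float(m["score"]),2),np.round(m["location"],1).tolist()) for m in viewer.mark_of(c,"spare_a_label")[:4]])
```

```text
t 15.07 tcp [ 0.6496 -0.0594  0.1875] jaw deg -56.4 tilt [-1.    -0.005 -0.004] j [-0.09  0.38  0.19  1.39  0.    2.46] F [ 0.1  0.1 -4. ] w 0.06719784580992483
0.017,-0.207,0.013,-0.063,-0.001,0,0.5,
0.016,-0.208,0.002,-0.063,-0.001,0,0.5,
0.016,-0.208,-0.008,-0.063,-0.001,0,0.5,
0.016,-0.207,-0.018,-0.063,-0.001,0,0.5,
0.016,-0.206,-0.028,-0.063,-0.001,0,0.5,
0.016,-0.204,-0.038,-0.063,-0.001,0,0.5,
0.016,-0.202,-0.048,-0.063,-0.001,0,0.5,
0.016,-0.199,-0.058,-0.063,-0.001,0,0.5
--
0.016,-0.196,-0.068,-0.063,-0.001,0,0.5,
0.016,-0.193,-0.078,-0.063,-0.001,0,0.5,
0.016,-0.189,-0.087,-0.063,-0.001,0,0.5,
0.016,-0.184,-0.096,-0.063,-0.001,0,0.5,
0.016,-0.179,-0.105,-0.063,-0.001,0,0.5,
0.016,-0.174,-0.114,-0.063,-0.001,0,0.5
--
max 16.64 mm 2.835 deg
top []
side [(0.92, [210.8, 185.5])]
```

Request:
{"op": "carry_out", "data": {"rows": [0.02, -0.205, 0.01, -0.063, 0, 0, 0.5, 0.02, -0.21, 0, -0.063, 0, 0, 0.5, 0.02, -0.21, -0.01, -0.063, 0, 0, 0.5, 0.02, -0.21, -0.02, -0.063, 0, 0, 0.5, 0.02, -0.205, -0.03, -0.063, 0, 0, 0.5, 0.02, -0.205, -0.04, -0.063, 0, 0, 0.5, 0.02, -0.2, -0.05, -0.063, 0, 0, 0.5, 0.02, -0.2, -0.06, -0.063, 0, 0, 0.5]}}

```text
time: 15.88
tcp_pos: [0.5332, -0.1388, 0.1567]
tool_rot: [-2.769, 1.538, 2.947]
wrist_force: [-0.1, -0.2, -3.5]
grip_width: 0.0675
```

Request:
{"op": "carry_out", "data": {"rows": [0.02, -0.195, -0.07, -0.063, 0, 0, 0.5, 0.02, -0.19, -0.08, -0.063, 0, 0, 0.5, 0.02, -0.19, -0.09, -0.063, 0, 0, 0.5, 0, -0.18, -0.1, -0.063, 0, 0, 0.5, 0, -0.14, -0.08, -0.063, 0, 0, 0.5, 0, -0.08, -0.05, -0.063, 0, 0, 0.5, 0, 0, 0, 0, 0, 0, 0.5]}}

```text
time: 16.47
tcp_pos: [0.4516, -0.1938, 0.1415]
tool_rot: [-3.126, 1.517, 2.902]
wrist_force: [-1.1, -0.2, -3.1]
grip_width: 0.0677
```

Request:
{"op": "carry_out", "data": {"rows": [0, 0, 0, -0.1, 0, 0, 0.5, 0, 0, 0, -0.15, 0, 0, 0.5, 0, 0, 0, -0.15, 0, 0, 0.5, 0, 0, 0, -0.15, 0, 0, 0.5, 0, 0, 0, -0.15, 0, 0, 0.5, 0, 0, 0, -0.15, 0, 0, 0.5, 0, 0, 0, -0.15, 0, 0, 0.5, 0, 0, 0, -0.1, 0, 0, 0.5]}}

```text
time: 17.13
tcp_pos: [0.4486, -0.1899, 0.1321]
tool_rot: [2.201, 1.503, 2.838]
wrist_force: [-0.7, 0.2, -3.3]
grip_width: 0.0672
```

Run:
```python
from plan import *
ang()
d=save("side","d.png")
cv2.imwrite("pics/d2.png",cv2.resize(d["image"][100:220,160:270,::-1],(550,600),interpolation=cv2.INTER_CUBIC))
s,p,R=cur(); a=np.arctan2(R[1,2],R[0,2])+np.pi
print("pred label",px(d,p+[.0345*np.cos(a),.0345*np.sin(a),-.006]).round(1), [(round(float(m["score"]),2),np.round(m["location"],1).tolist()) for m in viewer.mark_of("side","spare_a_label")[:4]])
plan(np.array([.4638,-.1995,.13]),-16.9,9,g=.5)
```

```text
t 17.13 tcp [ 0.4486 -0.1899  0.1321] jaw deg 36.5 tilt [-0.998  0.055 -0.04 ] j [-0.4   0.13 -0.25  1.25 -0.01  0.54] F [-0.7  0.2 -3.3] w 0.06723811547668446
pred label [[163.1 188.1]] [(0.61, [208.2, 187.6])]
0.001,-0.023,0.009,0.131,-0.009,-0.005,0.5,
0.001,-0.022,0.012,0.131,-0.009,-0.005,0.5,
0.001,-0.021,0.014,0.131,-0.009,-0.005,0.5,
0.002,-0.019,0.016,0.131,-0.009,-0.005,0.5,
0.002,-0.018,0.018,0.131,-0.009,-0.005,0.5,
0.002,-0.016,0.02,0.131,-0.009,-0.005,0.5,
0.002,-0.014,0.021,0.131,-0.009,-0.005,0.5,
0.002,-0.011,0.022,0.131,-0.009,-0.005,0.5
--
0.003,-0.009,0.023,0.131,-0.009,-0.005,0.5
--
max 1.8399999999999999 mm 5.8950000000000005 deg
```

View pics/d2.png

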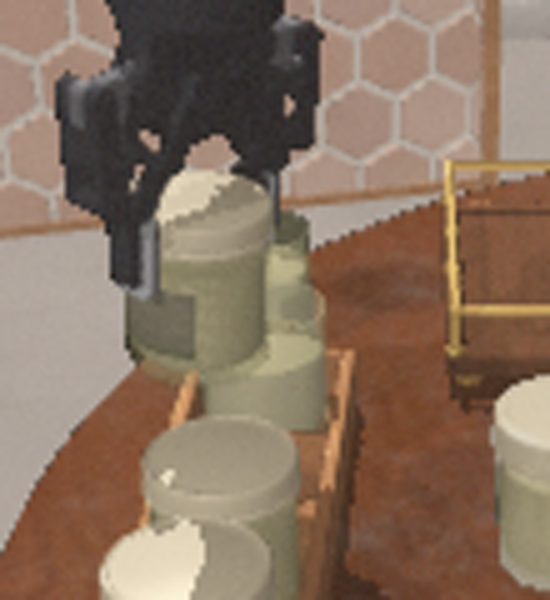

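The label shows front-left directly below the finger (row ~165, col ~193), so spare B's direction is right, perhaps 5–10° counter-clockwise of my estimate. I'll place it with the jaws at -22°. Turning back, levelling and raising a bit.

Run:
```python
from plan import *
plan(np.array([.4638,-.1995,.15]),-22,8,g=.5)
```

```text
-0.03,-0.025,0.009,0.162,-0.01,-0.005,0.5,
-0.03,-0.023,0.012,0.162,-0.01,-0.005,0.5,
-0.029,-0.022,0.016,0.162,-0.01,-0.005,0.5,
-0.029,-0.02,0.018,0.162,-0.01,-0.005,0.5,
-0.029,-0.017,0.021,0.162,-0.01,-0.005,0.5,
-0.029,-0.014,0.023,0.162,-0.01,-0.005,0.5,
-0.029,-0.011,0.025,0.162,-0.01,-0.005,0.5,
-0.028,-0.008,0.027,0.162,-0.01,-0.005,0.5
--
max 2.4 mm 7.29 deg
```

Request:
{"op": "carry_out", "data": {"rows": [-0.08, -0.02, 0.01, 0.1, -0.01, -0.005, 0.5, -0.08, -0.02, 0.01, 0.15, -0.01, -0.005, 0.5, -0.05, -0.02, 0.02, 0.155, -0.01, -0.005, 0.5, -0.03, -0.02, 0.02, 0.155, -0.01, -0.005, 0.5, -0.03, -0.02, 0.02, 0.155, -0.01, -0.005, 0.5, -0.03, -0.015, 0.025, 0.155, -0.01, -0.005, 0.5, -0.03, -0.01, 0.025, 0.155, -0.01, -0.005, 0.5, -0.03, -0.01, 0.03, 0.155, -0.01, -0.005, 0.5]}}

```text
time: 17.9
tcp_pos: [0.4647, -0.1959, 0.1551]
tool_rot: [2.85, 1.56, 2.523]
wrist_force: [0.5, -0.2, -3.7]
grip_width: 0.0676
```

Run:
```python
from plan import *
ang()
plan(np.array([.4638,-.1995,.13]),-22,2,g=.5)
```

```text
t 17.9 tcp [ 0.4647 -0.1959  0.1551] jaw deg -18.8 tilt [-1.     0.003 -0.01 ] j [-0.4   0.11 -0.23  1.25  0.    1.5 ] F [ 0.5 -0.2 -3.7] w 0.06757946600572988
0.157,-0.023,0.003,0.036,-0.007,-0.002,0.5,
0.157,-0.023,0.003,0.036,-0.007,-0.002,0.5
--
max 12.56 mm 1.6199999999999999 deg
```

Request:
{"op": "carry_out", "data": {"rows": [0.16, -0.025, 0, 0.04, -0.01, -0.002, 0.5, 0.16, -0.025, 0, 0.04, -0.005, -0.002, 0.5, 0.16, 0, 0, 0, 0, 0, 0.5, 0.16, 0, 0, 0, 0, 0, 0.5, 0.1, 0, 0, 0, 0, 0, 0.5, 0, 0, 0, 0, 0, 0, 0.5]}}

```text
time: 18.4
tcp_pos: [0.4641, -0.1983, 0.0921]
tool_rot: [0.18, 1.569, -0.241]
wrist_force: [0.6, 0.3, -4.0]
grip_width: 0.0675
```

Run:
```python
from plan import *
ang()
plan(np.array([.464,-.1996,.084]),-22,1,g=.5)
```

```text
t 18.4 tcp [ 0.4641 -0.1983  0.0921] jaw deg -24.1 tilt [-1.     0.     0.002] j [-0.4   0.12 -0.35  1.1   0.    1.59] F [ 0.6  0.3 -4. ] w 0.06754466860216654
0.102,-0.016,0.005,-0.047,0.002,-0,0.5
--
max 8.16 mm 2.115 deg
```

Request:
{"op": "carry_out", "data": {"rows": [0.1, -0.016, 0.005, -0.04, 0, 0, 0.5, 0, 0, 0, 0, 0, 0, 0.5, 0, 0, 0, 0, 0, 0, 0.5]}}

```text
time: 18.65
tcp_pos: [0.4639, -0.199, 0.0838]
tool_rot: [1.324, 1.57, 0.931]
wrist_force: [-0.2, 0.1, -2.8]
grip_width: 0.0673
```

Run:
```python
from plan import *
ang()
plan(np.array([.464,-.1996,.084]),-22,1,g=.5)
```

```text
t 18.65 tcp [ 0.4639 -0.199   0.0838] jaw deg -22.5 tilt [-1.  0.  0.] j [-0.41  0.13 -0.36  1.08  0.    1.56] F [-0.2  0.1 -2.8] w 0.06729318890108214
-0.002,-0.006,0.004,-0.012,0,-0.001,0.5
--
max 0.48 mm 0.54 deg
```

Request:
{"op": "carry_out", "data": {"rows": [0.06, -0.006, 0, 0, 0, 0, 0.5, 0.06, 0, 0, 0, 0, 0, 0.5, 0.06, 0, 0, 0, 0, 0, 0.5, 0.06, 0, 0, 0, 0, 0, 0.5, 0, 0, 0, 0, 0, 0, 0.5]}}

```text
time: 19.07
tcp_pos: [0.4651, -0.1999, 0.065]
tool_rot: [0.175, 1.567, -0.222]
wrist_force: [-0.4, 0.1, -4.4]
grip_width: 0.0671
```

Run:
```python
from plan import *
ang();plan(np.array([.464,-.1996,.05]),-22,1,g=.5)
```

```text
t 19.07 tcp [ 0.4651 -0.1999  0.065 ] jaw deg -22.7 tilt [-1.     0.001  0.003] j [-0.41  0.14 -0.39  1.03  0.    1.56] F [-0.4  0.1 -4.4] w 0.06708052122608744
0.188,-0.002,-0.015,-0.016,0.004,-0.001,0.5
--
max 15.04 mm 0.72 deg
```

Inside the pocket without contact. Continuing to the floor.

Request:
{"op": "carry_out", "data": {"rows": [0.06, 0, -0.012, 0, 0.004, 0, 0.5, 0.06, 0, 0, 0, 0, 0, 0.5, 0.04, 0, 0, 0, 0, 0, 0.5, 0.02, 0, 0, 0, 0, 0, 0.5, 0, 0, 0, 0, 0, 0, 0.5]}}

```text
time: 19.48
tcp_pos: [0.4641, -0.1995, 0.0489]
tool_rot: [2.184, 1.57, 1.787]
wrist_force: [1.0, 0.1, -4.2]
grip_width: 0.0676
```

Request:
{"op": "carry_out", "data": {"rows": [0.03, 0, 0, 0, 0, 0, 0.5, 0.03, 0, 0, 0, 0, 0, 0.5]}}

```text
time: 19.65
tcp_pos: [0.4641, -0.1996, 0.0487]
tool_rot: [0.173, 1.569, -0.224]
wrist_force: [-7.7, 4.5, 20.8]
grip_width: 0.0671
```

Request:
{"op": "carry_out", "data": {"rows": [0, 0, 0, 0, 0, 0, 0.5, 0, 0, 0, 0, 0, 0, 0.9, 0, 0, 0, 0, 0, 0, 1, 0, 0, 0, 0, 0, 0, 1, 0, 0, 0, 0, 0, 0, 1, 0, 0, 0, 0, 0, 0, 1]}}

```text
time: 20.15
tcp_pos: [0.4665, -0.2005, 0.0519]
tool_rot: [0.056, 1.562, -0.341]
wrist_force: [0.6, -0.5, -0.1]
grip_width: 0.0851
```

Run:
```python
from plan import *
ang();plan(np.array([.464,-.1996,.06]),-22,1)
```

```text
t 20.15 tcp [ 0.4665 -0.2005  0.0519] jaw deg -22.8 tilt [-1.     0.     0.009] j [-0.41  0.15 -0.41  1.    0.    1.56] F [ 0.6 -0.5 -0.1] w 0.08512265644138925
-0.102,-0.001,-0.033,-0.017,0.011,-0.001,1
--
max 8.16 mm 0.765 deg
```

Released. Rising straight up, then moving back towards the robot to clear both views.

Request:
{"op": "carry_out", "data": {"rows": [-0.06, 0, -0.03, 0, 0.011, 0, 1, -0.15, 0, 0, 0, 0, 0, 1, -0.3, 0, 0, 0, 0, 0, 1, -0.4, 0, 0, 0, 0, 0, 1, -0.4, 0, 0, 0, 0, 0, 1, -0.4, 0, 0, 0, 0, 0, 1, -0.3, 0, 0, 0, 0, 0, 1, -0.1, 0, 0, 0, 0, 0, 1]}}

```text
time: 20.82
tcp_pos: [0.4606, -0.1981, 0.2251]
tool_rot: [3.101, 1.557, 2.704]
wrist_force: [1.3, -0.1, 0.0]
grip_width: 0.0857
```

Request:
{"op": "carry_out", "data": {"rows": [0, 0, -0.3, 0, 0, 0, 1, 0, 0, -0.4, 0, 0, 0, 1, 0, 0, -0.4, 0, 0, 0, 1, 0, 0, -0.4, 0, 0, 0, 1, 0, 0, -0.4, 0, 0, 0, 1, 0, 0, -0.3, 0, 0, 0, 1, 0, 0, -0.2, 0, 0, 0, 1, 0, 0, 0, 0, 0, 0, 1]}}

```text
time: 21.48
tcp_pos: [0.2769, -0.121, 0.2252]
tool_rot: [3.106, 1.555, 2.709]
wrist_force: [1.1, 0.0, 0.7]
grip_width: 0.0853
```

Run:
```python
from plan import *
from edge import jar
ang()
t=save("top","top9.png"); s=save("side","side9.png")
r=np.array([.4522,-.2377]);u=np.array([np.sin(.292),np.cos(.292)])
for n,k in(("p2",.0395),("p3",-.0395),("p4",-.1185)):
    p=r+u*k; x,f=jar("pics/top9.png",t,p,.008); print(n,p.round(4),"top fit",x,f,"dist mm",(np.linalg.norm(x-p)*1000).round(1))
for n,g in(("p4 before",r-u*.1185),): print(n,jar("pics/top0.png",t,g,.008))
for c in("top","side"):print([(q,[(round(float(m["score"]),2),np.round(m["location"]).tolist()) for m in viewer.mark_of(c,q)[:3]]) for q in("spare_a","shown_tester","side_tester","card_box","spare_a_label")])
A=cv2.resize(t["image"][110:280,130:390,::-1],(780,510),interpolation=cv2.INTER_CUBIC);cv2.imwrite("pics/t9.png",A)
B=cv2.resize(s["image"][140:270,160:300,::-1],(630,585),interpolation=cv2.INTER_CUBIC);cv2.imwrite("pics/s9.png",B)
```

```text
t 21.48 tcp [ 0.2769 -0.121   0.2252] jaw deg -22.8 tilt [-1.     0.001 -0.016] j [-0.41 -0.28 -0.43  1.45  0.    1.56] F [1.1 0.  0.7] w 0.08531491819149431
p2 [ 0.4636 -0.1999] top fit [ 0.4647 -0.1989] -73.4 dist mm 1.5
p3 [ 0.4408 -0.2755] top fit [ 0.4438 -0.2748] -72.6 dist mm 3.1
p4 [ 0.4181 -0.3512] top fit [ 0.4182 -0.3519] -70.1 dist mm 0.7
p4 before (array([ 0.4181, -0.352 ]), np.float64(-66.1))
[('spare_a', [(0.77, [221.0, 243.0]), (0.55, [231.0, 270.0]), (0.18, [209.0, 181.0])]), ('shown_tester', [(0.85, [229.0, 341.0]), (0.66, [216.0, 220.0])]), ('side_tester', [(0.75, [209.0, 179.0])]), ('card_box', [(0.63, [190.0, 351.0])]), ('spare_a_label', [(0.38, [237.0, 295.0])])]
[('spare_a', [(0.95, [205.0, 206.0]), (0.79, [223.0, 210.0])]), ('shown_tester', [(0.94, [297.0, 228.0]), (0.85, [183.0, 209.0]), (0.57, [221.0, 204.0])]), ('side_tester', [(0.84, [167.0, 212.0]), (0.64, [187.0, 214.0]), (0.57, [187.0, 212.0])]), ('card_box', [(0.58, [288.0, 289.0])]), ('spare_a_label', [(0.89, [208.0, 187.0])])]
```

View pics/t9.png

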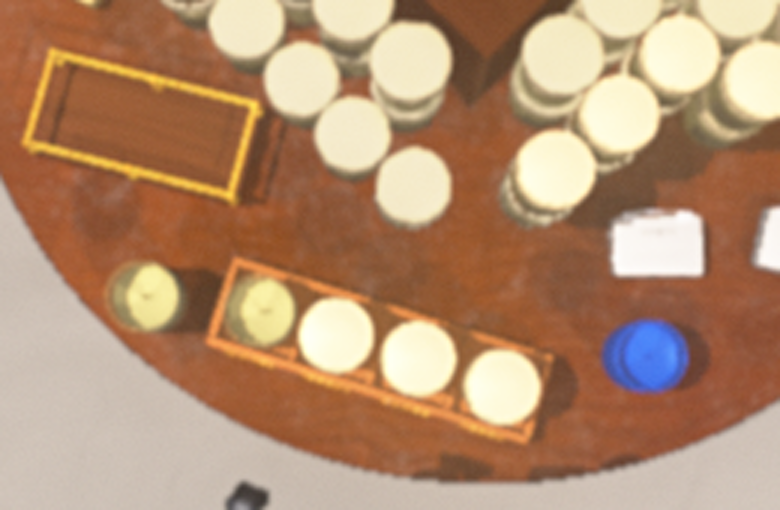

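View pics/s9.png

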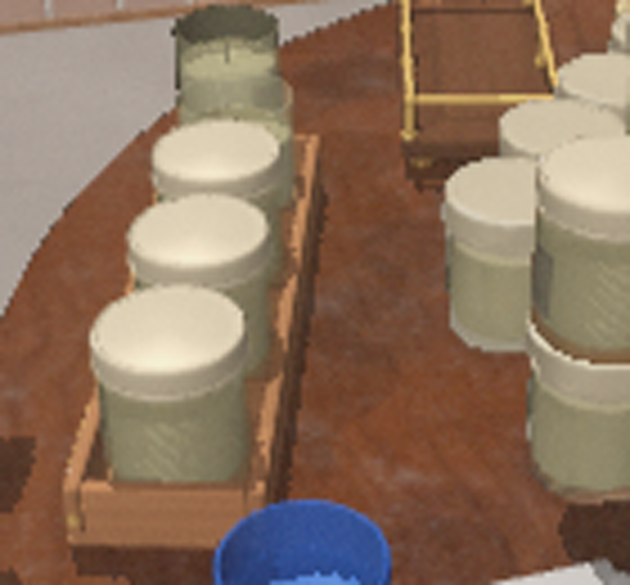

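Both spares are upright in pockets 2 and 3, the tray is empty and everything else is where it was. Handing in.

```bash
python3 -c "
from h import *
print(job.finish_job())"
```

```text
the job is handed in; nothing more can be done
None
```

I lifted both spare jars over the rail and set them in the two empty pockets: the left spare in pocket 3, the right spare in pocket 2. The job is handed in at about 22 s; it reported no verdict.

**Last checks**
- **Seating:** each jar met the floor at TCP heights of 48.4 and 48.7 mm, against 48.8 mm expected. The press was up to 39 N measured at the wrist for the first jar and 21 N for the second. In the pictures both look upright.
- **Centring:** the top-camera fit put the jars 1.5 mm (pocket 2) and 3.1 mm (pocket 3) from the pocket centres. The second figure is a little more than the pocket's 2 mm play allows, so part of it is measurement error. The limit is 6 mm.
- **Labels:** I saw each label patch in a side view while the jar was held. I estimate both face the front to within about 10°, and the limit is 23°. Once the jars were in the rack, the labels could not be confirmed in the final pictures.
- **Everything else:** the shown jar's fit is unchanged to 0.1 mm. The shown tester, side tester, card box and blue look-alike look unmoved.
- **Disagreement:** the side camera's jar fits differed from the top camera's by 3–5 mm along its viewing direction. I used the top camera's values.

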